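Sort marbles out of a tipping bowl past a card

TASK

Pour the small glass marbles out of the tipping bowl into the tray in front of it while the large ones stay in the bowl: take the white card by its grip, lay it across the low front rim of the bowl and press down with it so that the bowl tips and only the small marbles slip out under the card. Then let the bowl come back to rest and stand the card upright on the bench. Do not push the bowl with the gripper itself, and leave the tumbler, the jar and the brush where they are.

Things in the scene. Friction and masses are not known exactly. Their poses are not given: they have to be found in the camera images.
- stand: Fixed plywood stand carrying the tipping bowl and the catch tray in front of it. Origin on the bench, straight below the bowl's pivot axis. x points from bowl to tray (the way it pours), y along the pivot axis, z up. Pivot axis 75 mm above the bench; cheeks that hold it at y +-85 mm, x within 15 mm, up to 90 mm high.
- tray (a point): Centre of the catch tray's floor, 152 mm along the stand's x, 6 mm above the bench. Inside 148 mm (x) by 164 mm (y); side walls up to 51 mm, far wall 56 mm, near wall 18 mm above the bench.
- bowl (a joint): Tipping angle (rad) of the bowl about its pivot. 0 = rest, leaning back 0.14 rad so the marbles stay in; grows as the front goes down; 0.14 = floor level; stop at 0.6. A spring returns it to 0: pressing down at bowl_rim takes about 5 N to start, 10 N at 0.5; the rim also drags the card forward about as hard. Marbles roll forward above about 0.18; 0.35 to 0.45 empties it well. At 0.42 bowl_rim is about 25 mm lower than at rest.
- bowl_floor (a point): Middle of the bowl's flat floor (upper face), 4 mm above the pivot axis; axes turn with the bowl. Aluminium bowl, floor x +-78 mm, 152 mm wide; its whole 144 mm wide front is open. Back wall and the side walls behind x = 18 mm stand 45 mm above the floor; from x = 18 to 78 mm the side walls are only 25 mm above it.
- bowl_rim (a point): Point midway between the tops of the two low front side walls (in the air over the bowl floor), 55 mm in front of the pivot, 25 mm above the floor, 29 mm above the pivot in the bowl's axes (x forward, y across). The walls are 4 mm thick, centred at y +-74 mm: the rim to lay the card across.
- card_grip (a point): Centre of the wooden grip bar on top of the loose card: 70 mm long along y, 14 mm thick along x, from 56 to 90 mm above the card's bottom edge; this point is 73 mm above that edge. x = the card's normal, y = along its width, z up.
- tumbler: Bystander: empty glass tumbler, 74 mm across, 110 mm high; origin under its centre. It stands on the other side of the stand from the card.
- jar: Bystander: amber glass jar, 64 mm across, 90 mm high; origin under its centre.
- brush: Bystander: small brush lying on the bench; origin under its middle, its length along x.
- small0_center (a point): Centre of a small glass marble, 20 mm across, 10 g, at first in the bowl.
- small1_center (a point): Centre of a small glass marble, 20 mm across, 10 g, at first in the bowl.
- small2_center (a point): Centre of a small glass marble, 20 mm across, 10 g, at first in the bowl.
- small3_center (a point): Centre of a small glass marble, 20 mm across, 10 g, at first in the bowl.
- large0_center (a point): Centre of a large glass marble, 36 mm across, 61 g, at first in the bowl.
- large1_center (a point): Centre of a large glass marble, 36 mm across, 61 g, at first in the bowl.
- card: Loose white plastic card standing on the bench, 0.18 kg: 204 mm wide (y), 4 mm thick (x), 62 mm high, a foot 56 mm long (x), 5 mm thick and 14 mm high at each end, level with the bottom edge. Origin: middle of the bottom edge. Wider than the bowl: across the low front rim it leaves a slot 25 mm high over the bowl's floor, the feet hanging outside the bowl.
Not all that is in view belongs to the job. Several things have the shape of the card; the one meant has the colours described above. What is shaped like the part that bears large1_center but red is not meant.

How it is judged:
On the way, in this order (a step that is already met when the one before it is completed fails the run):
1. the card presses on the bowl's rim and the bowl starts to tip (value of joint bowl above 0.07 rad and contact force between card and stand above 0.5 N), for 0.1 s.
2. all four small marbles are in the tray (x of small0_center in the frame of stand between 0.074 and 0.232 m and y of small0_center in the frame of stand between -0.086 and 0.086 m and z of each of small0_center, small1_center, small2_center, small3_center in the frame of stand below 0.045 m and x of small1_center in the frame of stand between 0.074 and 0.232 m and y of small1_center in the frame of stand between -0.086 and 0.086 m and x of small2_center in the frame of stand between 0.074 and 0.232 m and y of small2_center in the frame of stand between -0.086 and 0.086 m and x of small3_center in the frame of stand between 0.074 and 0.232 m and y of small3_center in the frame of stand between -0.086 and 0.086 m), for 0.2 s.
At the end, for the whole second after the job is handed in: All four small marbles lie in the tray (centres inside its walls and below 45 mm above the bench), both large marbles lie in the bowl, the bowl is back at rest (within 0.08 rad), and the card stands still and upright (within 0.12 rad) on the bench (all of step 2 and x of large0_center in the frame of stand between -0.085 and 0.075 m and y of large0_center in the frame of stand between -0.076 and 0.076 m and z of each of large0_center, large1_center in the frame of stand above 0.07 m and x of large1_center in the frame of stand between -0.085 and 0.075 m and y of large1_center in the frame of stand between -0.076 and 0.076 m and value of joint bowl below 0.08 rad and angle between card_grip's own z axis and vertical below 0.12 rad and height (world z) of card_grip between 0.066 and 0.08 m and linear speed of card below 0.03 m/s); the robot touches nothing.
It fails at once if the gripper or arm pushes the bowl or its stand (more than 2 N) (contact force between any of the fingers, the arm and stand above 2 N).
It fails at once if a bystander is moved by more than 20 mm (distance of any of tumbler, jar, brush from where it was at the start of the episode above 0.02 m).
It also fails if it takes over 56 s, if anything falls off the work surface, if the arm or the gripper's body presses on something with over 40 N, if the wrist force passes 120 N, or if a joint passes its speed limit or range.

ROBOT

A 6-joint arm with a two-finger parallel gripper is mounted at the origin on the work surface. World frame = base frame: x ahead of the robot, y to its left, z up, the work surface at z = 0. Lengths are in m, angles in rad, forces in N, time in s.
With the tool pointing down it reaches from about 0.425 to 1.125 m from the base axis. Payload 14.9 kg.
Tool frame: the origin (TCP) lies at the very end of the fingers, on their centre line; the grasp point (between the pads) lies 19 mm behind it (grip_depth is the distance from the TCP to the grasp point, in m); z points along the fingers, x is the direction in which the jaws open and shut, and the axes are right-handed (so a half turn about z gives the same grasp; the last joint's range is limited). The gripper opens to 91 mm and grips with 3 to 60 N. Pads are 32 mm wide; open, the fingers measure 118 mm over their backs; the gripper's body (76 mm by 178 mm) begins 60 mm behind the grasp point.
Start: joints at [1.139, 0.379, 1.734, -0, 1.028, -0.033], TCP at [0.272, 0.645, 0.214] pointing down, gripper open.
Joint ranges: [-2.77, 2.77], [-0.74, 2.19], [0, 2.66], [-1.06, 4.2], [0.31, 2.87], [-3.08, 3.08]. Speed limits (rad/s): [1.89, 1.89, 2.39, 3.14, 3.14, 3.14].

INTERFACE

Orientations are given as a rotation vector (axis times angle).
In Python, from cell import * gives the robot as it stands.
- The arm moves only by the tool step_arm, never from a script. Its argument "moves" is a list of rows, each an object with "twist": the turn, a rotation vector about the tool's x, y, z in rad, a list of three; "travel": the shift along the tool's x, y, z in mm, a list of three; "jaw": the opening, from 0 (shut) to 1 (fully open). A call has 1 to 12 rows; each row shifts and turns the commanded pose from where the row before left it, along the tool's axes as they then stand; what a row does not reach is not made up. A row lasts 1/8 s, in which the tool goes at most 62.5 mm and 10.7 degrees, less where a joint would pass 70% of its speed; a pose out of reach is approached as far as the arm can. A call is refused whole if a number of a shift passes 62.5 or a number of a turn 0.188, either way. A call with a gripper value outside its range is refused whole. The fingers move at their own pace and stop on an object; the grip force is fixed at half the most. Time passes only in rows, so rows that do not move let the fingers close. It gives the time, the measured TCP pose, the force and the opening at its end, in the units of the state.
- get_state(): the state, without advancing time (a new reading comes with each control period).
- snapshot(name): name is "side" or "top" or "wrist"; returns a dict with "frame" (384x512x3 uint8, red, green, blue), "K" (3x3 intrinsics, pixels), "R" (3x3) and "t" (3): a world point X has camera coordinates R X + t. Camera axes: x right, y down, z forward; pixel columns grow to the right and rows downward; lengths in m; the calibration is good to about 2 mm. A picture is of the moment at which its call begins. There is no depth.
- hand_in(): hands the job in, once; it reports no verdict.
Trained networks look in a picture, given as the dict that the camera call returned (one of the last four; its "shot" number tells which), for a name from the list of things; names that differ only in an ending like _2 or _b are one class to them, and where a whole thing is asked for, a point or a joint stands for the part that bears it (a point fixed in the world has none). Each returns a list of dicts, best first, with "p" (0 to 1); they miss things now and then, are a little off and sometimes report something else, mostly with a low value. They report only what shows in the picture. A call takes as long as a camera call. They do not tell look-alikes from the thing itself.
- regions_of(picture, label): "mask" (384x512 bool, what is visible of it) and "rect" ([left, top, width, height] in pixels, round what is visible of it).
The state is a dict: "time_s": time; "joint_positions": joint angles; "dq": joint speeds; "effort": joint torques, N m; "ee_pos": TCP position; "tcp_rot": TCP orientation; "force": force on the tool from outside, world axes, zero at the start; "torque": the same for the moment, N m; "width": opening from 0.0 (shut) to 1.0 (fully open).
Only numpy, scipy, OpenCV 4.12 (cv2) and the standard library are available. Lean on these libraries where they do the work, as an engineer would, in place of code of your own. Each camera call takes 0.05 s, during which the arm holds its last target. There are 200 camera calls.

## Working session

There is one attempt and no reset: what is moved stays moved. The work goes in short steps, Python scripts to look and compute and a tool call to move; the robot and the scene stay as the last step left them, time stands still between calls to the robot, and variables do not carry over. Pictures are saved under pics/ and viewed, about 8 in all and at most 12, crops included, and the job is handed in when it is done.

Besides the shell and the picture viewer there is one more tool, called after "Call:" in YAML: its name, and indented under it one key for each argument. step_arm: Moves the arm, as the interface text tells. Its arguments: {"type":"object","properties":{"moves":{"type":"array","items":{"type":"object","properties":{"twist":{"type":"array","items":{"type":"number"}},"travel":{"type":"array","items":{"type":"number"}},"jaw":{"type":"number"}}}}},"required":["moves"]}

```bash
mkdir -p pics
cat > look.py <<'E'
from cell import *
import cv2,numpy as np
E
python3 - <<'E'
from look import *
for n in("top","side"):
    p=snapshot(n); cv2.imwrite(f"pics/{n}0.png",p["frame"][:,:,::-1])
    np.savez(f"{n}.npz",K=p["K"],R=p["R"],t=p["t"])
    print(n,p["K"].round(1).tolist(),p["R"].round(3).tolist(),p["t"].round(3).tolist())
    for l in("stand","bowl","card","tumbler","jar","brush","large1_center","small0_center"):
        print(l,[(round(d["p"],2),d["rect"]) for d in regions_of(p,l)][:6])
print(get_state())
E
```

```text
top [[481.2, 0.0, 268.9], [0.0, 481.2, 191.3], [0.0, 0.0, 1.0]] [[0.067, -0.998, 0.005], [-0.978, -0.066, -0.199], [0.199, 0.009, -0.98]] [-0.034, 0.457, 1.134]
stand [(0.78, [235.1, 97.6, 95.8, 136.4])]
bowl [(0.69, [237.5, 149.5, 79.0, 77.5])]
card [(0.96, [369.3, 177.2, 86.8, 35.7]), (0.69, [386.0, 228.7, 41.7, 81.4]), (0.6, [237.2, 149.1, 79.2, 81.4])]
tumbler [(0.81, [95.1, 171.1, 44.9, 34.5]), (0.32, [371.7, 174.6, 90.4, 41.8])]
jar [(0.7, [370.1, 115.2, 32.6, 36.5]), (0.28, [272.9, 204.9, 16.4, 16.2])]
brush [(0.71, [87.2, 249.0, 79.6, 34.4])]
large1_center [(0.6, [369.9, 116.0, 36.6, 35.4]), (0.58, [252.5, 200.6, 12.7, 15.3])]
small0_center [(0.61, [291.2, 216.9, 6.3, 12.1])]
side [[406.4, 0.0, 257.8], [0.0, 406.4, 191.7], [0.0, 0.0, 1.0]] [[0.998, -0.059, -0.003], [-0.041, -0.653, -0.756], [0.043, 0.755, -0.654]] [-0.441, 0.084, 0.999]
stand [(0.62, [227.8, 165.6, 141.5, 94.0])]
bowl [(0.95, [226.9, 163.8, 77.1, 61.3])]
card [(0.97, [257.3, 298.9, 53.5, 82.5]), (0.61, [127.6, 325.5, 113.0, 58.5])]
tumbler [(0.83, [237.7, 102.8, 20.7, 40.9]), (0.37, [256.6, 299.1, 54.0, 81.2]
[... 307 characters left out ...]
 62.4])]
small0_center []
{'time_s': 0.9, 'joint_positions': array([ 1.13870163e+00,  3.78925404e-01,  1.73422138e+00, -6.35978009e-07,
        1.02853075e+00, -3.33034800e-02]), 'dq': array([-1.31201539e-04, -1.71686596e-04, -3.06473138e-05, -1.12404372e-03,
        1.27775698e-05,  2.52600256e-03]), 'effort': array([ 2.78583269e-03, -7.63686132e+01, -4.34732974e+01,  6.50889706e-02,
        3.92585818e-02, -5.99275680e-06]), 'ee_pos': array([0.27181618, 0.64505826, 0.21390338]), 'tcp_rot': array([ 2.61740543e+00,  1.73738605e+00, -1.13029583e-04]), 'force': array([ 0.6561994 , -0.10985863,  0.3101001 ]), 'torque': array([ 0.01042508, -0.03988168, -0.03281523]), 'width': 0.9955111253630153}
```

View pics/top0.png

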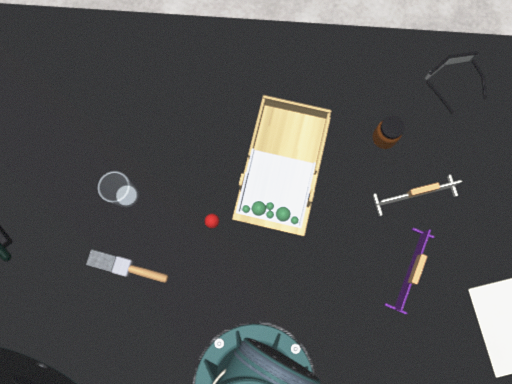

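View pics/side0.png

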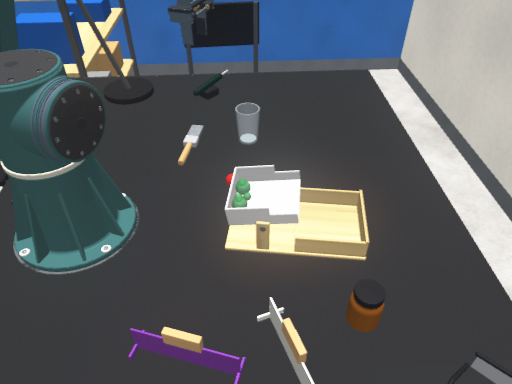

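The top picture shows the white card with its grip at about (425,188) and the purple look-alike at (419,268). The bowl is at about (278,190), the tray is above it at (290,130), and the red ball at (211,221) is a distractor.

Run:
```python
import cv2,numpy as np
t=cv2.imread("pics/top0.png"); s=cv2.imread("pics/side0.png")
a=cv2.resize(t[90:240,228:338],None,fx=4,fy=4,interpolation=cv2.INTER_CUBIC)
b=cv2.resize(t[165:225,365:469],None,fx=3.3,fy=3.3,interpolation=cv2.INTER_CUBIC)
c=cv2.resize(s[160:264,215:319],None,fx=3.3,fy=3.3,interpolation=cv2.INTER_CUBIC)
o=np.zeros((600,800,3),np.uint8); o[:600,:440]=a; o[:b.shape[0],450:450+b.shape[1]]=b; o[220:220+c.shape[0],450:450+c.shape[1]]=c
cv2.imwrite("pics/crop0.png",o)
```

```text
(no output)
```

View pics/crop0.png

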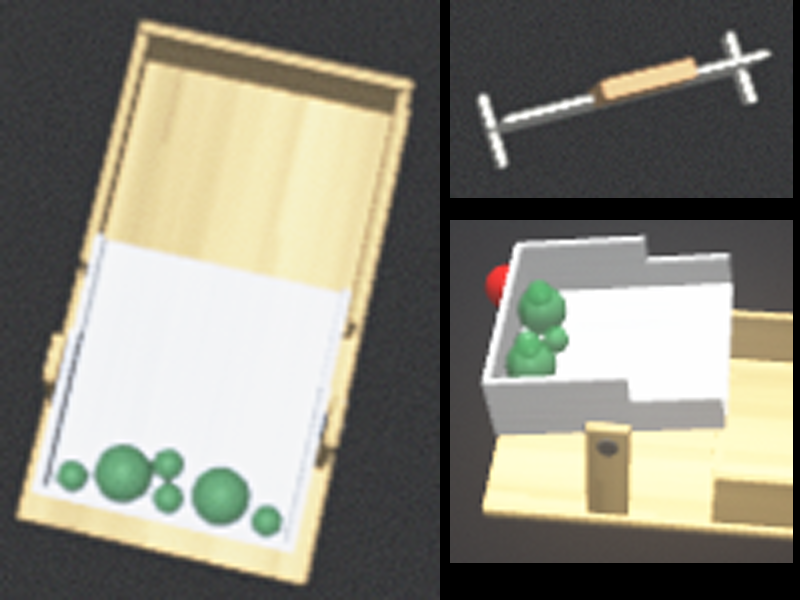

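```bash
cat >> look.py <<'E'
from scipy.optimize import least_squares
def proj(c,X):
    q=np.atleast_2d(X)@c["R"].T+c["t"]; q=q@c["K"].T; return q[:,:2]/q[:,2:]
def loc(p,X):
    c,s=np.cos(p[2]),np.sin(p[2]); X=np.atleast_2d(X)
    return np.c_[p[0]+c*X[:,0]-s*X[:,1],p[1]+s*X[:,0]+c*X[:,1],X[:,2]]
def bowl(X,a=0.):
    b=a-.14; X=np.atleast_2d(X); c,s=np.cos(b),np.sin(b)
    return np.c_[c*X[:,0]+s*X[:,2],X[:,1],.075-s*X[:,0]+c*X[:,2]]
def fit(groups,p0):
    f=lambda p:np.concatenate([(proj(c,loc(p,X))-np.array(u)).ravel() for c,X,u in groups])
    r=least_squares(f,p0,loss="soft_l1",f_scale=1.); return r.x,r.fun.reshape(-1,2).round(1)
def cam(n): return dict(np.load(n+".npz"))
E
python3 - <<'E'
from look import *
T,S=cam("top"),cam("side")
A=lambda l:[(228+x/4,90+y/4) for x,y in l]
B=lambda l:[(365+(x-450)/3.3,165+y/3.3) for x,y in l]
C=lambda l:[(215+(x-450)/3.3,160+(y-220)/3.3) for x,y in l]
p,r=fit([(T,[[.226,.082,.006],[.226,-.082,.006]],A([(147,63),(393,114)])),
 (T,bowl([[.078,.074,.004],[.078,-.074,.004]]),A([(103,237),(348,290)])),
 (S,[[0,-.087,.09]],C([(608,425)])),
 (S,bowl([[.078,-.076,.029],[.078,.076,.029],[.078,-.076,0.002]]),C([(723,402),(731,255),(723,425)]))],[.6,0,-.2])
print("stand",p.round(4),r.tolist())
q,r=fit([(T,[[-.028,.1,.014],[.028,.1,.014],[-.028,-.1,.014],[.028,-.1,.014]],B([(502,165),(484,97),(752,100),(731,34)])),
 (T,[[0,0,.09]],B([(648,78)]))],[.6,-.3,.2])
print("card",q.round(4),r.tolist())
print("rim",loc(p,bowl([[.055,0,.029]])),bowl([[.055,0,.029]]),bowl([[.055,0,.029]],.42))
np.save("p.npy",p);np.save("q.npy",q)
for n,pt in(("jar",(390,133)),("tumbler",(114,187))):
    f=lambda x:(proj(T,[x[0],x[1],.09 if n=="jar" else .05])-pt).ravel(); print(n,least_squares(f,[.6,0]).x)
E
```

```text
stand [ 0.461  -0.0214 -0.1649] [[0.5, -1.0], [-0.1, -0.0], [0.3, 0.3], [-0.7, 0.8], [-0.0, 0.8], [-0.1, -1.5], [-0.5, -0.6], [0.9, 0.5]]
card [ 0.4803 -0.3724  0.3174] [[0.2, 0.3], [-0.8, -0.4], [0.4, 0.5], [-0.4, -0.4], [0.4, 0.1]]
rim [[ 0.51075756 -0.0296604   0.11139114]] [[0.05041513 0.         0.11139114]] [[0.06087236 0.         0.08767105]]
jar [ 0.61261719 -0.28638114]
tumbler [0.44232118 0.37551993]
```

Call:
step_arm:
  moves:
    - {"twist": [0,0,0.171]}
    - {"twist": [0,0,0.171]}
    - {"twist": [0,0,0.171]}
    - {"twist": [0,0,0.171]}
    - {"twist": [0,0,0.171]}

```text
schema error: expected keys twist, travel, jaw
```

Call:
step_arm:
  moves:
    - {"travel": [13.4,52.2,0]}
    - {"travel": [13.4,52.2,0]}
    - {"travel": [13.4,52.2,0]}
    - {"travel": [13.4,52.2,0]}
    - {"travel": [13.4,52.2,0]}
    - {"travel": [13.4,52.2,0]}
    - {"travel": [13.4,52.2,0]}
    - {"travel": [13.4,52.2,0]}
    - {"travel": [13.4,52.2,0]}
    - {"travel": [13.4,52.2,0]}
    - {"travel": [13.4,52.2,0]}
    - {"travel": [13.4,52.2,0]}

```text
schema error: expected keys twist, travel, jaw
```

Call:
step_arm:
  moves:
    - {"travel": [-28,40.5,0]}
    - {"travel": [-28,40.5,0]}
    - {"travel": [-28,40.5,0]}
    - {"travel": [-28,40.5,0]}
    - {"travel": [-28,40.5,0]}
    - {"travel": [-28,40.5,0]}
    - {"travel": [-28,40.5,0]}
    - {"travel": [-28,40.5,0]}
    - {"travel": [-28,40.5,0]}
    - {"travel": [-28,40.5,0]}
    - {}
    - {}

```text
schema error: expected keys twist, travel, jaw
```

All three keys are needed in every row.

Call:
step_arm:
  moves:
    - {"twist": [0,0,0.171],"travel": [0,0,0],"jaw": 1}
    - {"twist": [0,0,0.171],"travel": [0,0,0],"jaw": 1}
    - {"twist": [0,0,0.171],"travel": [0,0,0],"jaw": 1}
    - {"twist": [0,0,0.171],"travel": [0,0,0],"jaw": 1}
    - {"twist": [0,0,0.171],"travel": [0,0,0],"jaw": 1}

```text
time_s: 1.52
ee_pos: [0.2718, 0.6451, 0.2139]
tcp_rot: [3.104, 0.487, -0.0]
force: [-0.1, -0.2, -0.3]
width: 0.998
```

Call:
step_arm:
  moves:
    - {"twist": [0,0,0],"travel": [13.4,52.2,0],"jaw": 1}
    - {"twist": [0,0,0],"travel": [13.4,52.2,0],"jaw": 1}
    - {"twist": [0,0,0],"travel": [13.4,52.2,0],"jaw": 1}
    - {"twist": [0,0,0],"travel": [13.4,52.2,0],"jaw": 1}
    - {"twist": [0,0,0],"travel": [13.4,52.2,0],"jaw": 1}
    - {"twist": [0,0,0],"travel": [13.4,52.2,0],"jaw": 1}
    - {"twist": [0,0,0],"travel": [13.4,52.2,0],"jaw": 1}
    - {"twist": [0,0,0],"travel": [13.4,52.2,0],"jaw": 1}
    - {"twist": [0,0,0],"travel": [13.4,52.2,0],"jaw": 1}
    - {"twist": [0,0,0],"travel": [13.4,52.2,0],"jaw": 1}
    - {"twist": [0,0,0],"travel": [13.4,52.2,0],"jaw": 1}
    - {"twist": [0,0,0],"travel": [13.4,52.2,0],"jaw": 1}

```text
time_s: 3.02
ee_pos: [0.6207, 0.0984, 0.2141]
tcp_rot: [-3.102, -0.496, -0.001]
force: [0.8, 0.6, 0.1]
width: 1.002
```

Call:
step_arm:
  moves:
    - {"twist": [0,0,0],"travel": [-28,40.5,0],"jaw": 1}
    - {"twist": [0,0,0],"travel": [-28,40.5,0],"jaw": 1}
    - {"twist": [0,0,0],"travel": [-28,40.5,0],"jaw": 1}
    - {"twist": [0,0,0],"travel": [-28,40.5,0],"jaw": 1}
    - {"twist": [0,0,0],"travel": [-28,40.5,0],"jaw": 1}
    - {"twist": [0,0,0],"travel": [-28,40.5,0],"jaw": 1}
    - {"twist": [0,0,0],"travel": [-28,40.5,0],"jaw": 1}
    - {"twist": [0,0,0],"travel": [-28,40.5,0],"jaw": 1}
    - {"twist": [0,0,0],"travel": [-28,40.5,0],"jaw": 1}
    - {"twist": [0,0,0],"travel": [-28,40.5,0],"jaw": 1}
    - {"twist": [0,0,0],"travel": [0,0,0],"jaw": 1}

```text
time_s: 4.4
ee_pos: [0.4792, -0.3746, 0.214]
tcp_rot: [3.102, 0.491, 0.0]
force: [-0.2, 1.2, 0.2]
width: 0.999
```

```bash
cat >> look.py <<'E'
def tool():
    s=get_state(); R=cv2.Rodrigues(np.array(s["tcp_rot"],float))[0]
    print("t",round(s["time_s"],2),"pos",s["ee_pos"].round(4),"yaw",round(float(np.arctan2(R[1,0],R[0,0])),4),"tilt",R[2].round(4),"F",s["force"].round(1),"T",s["torque"].round(2),"w",round(s["width"],3))
    return s,R
E
python3 - <<'E'
from look import *
s,R=tool()
p=snapshot("wrist"); cv2.imwrite("pics/w1.png",p["frame"][:,:,::-1]); np.savez("wrist.npz",K=p["K"],R=p["R"],t=p["t"])
f=p["frame"].copy(); q=np.load("q.npy")
for X in loc(q,[[7,35,90],[7,-35,90],[-7,-35,90],[-7,35,90],[28,100,14],[-28,100,14],[28,-100,14],[-28,-100,14]]*np.array([.001])):
    u=proj(p,X)[0]; print(u.round(1)); cv2.circle(f,tuple(int(v) for v in u),3,(255,0,0),1)
cv2.imwrite("pics/w1m.png",f[:,:,::-1])
E
```

```text
t 4.4 pos [ 0.4792 -0.3746  0.214 ] yaw 0.314 tilt [ 1.e-04  6.e-04 -1.e+00] F [-0.2  1.2  0.2] T [-0.06  0.   -0.02] w 0.999
[268.3 151.6]
[268.  212.3]
[256.  212.3]
[255.5 151.6]
[283.   95.5]
[240.2  95.6]
[280.6 237. ]
[243.  237.1]
```

View pics/w1m.png

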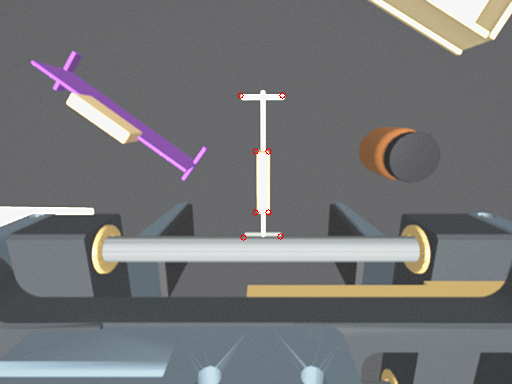

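The projected fit lands on the card's grip corners and feet to within about 1 px, so I'm grasping now.

Call:
step_arm:
  moves:
    - {"twist": [0,0,0],"travel": [1.7,-1.8,40],"jaw": 1}
    - {"twist": [0,0,0],"travel": [0,0,40],"jaw": 1}
    - {"twist": [0,0,0],"travel": [0,0,40],"jaw": 1}
    - {"twist": [0,0,0],"travel": [0,0,25],"jaw": 1}
    - {"twist": [0,0,0],"travel": [0,0,15],"jaw": 1}
    - {"twist": [0,0,0],"travel": [0,0,0],"jaw": 0.4}
    - {"twist": [0,0,0],"travel": [0,0,0],"jaw": 0}
    - {"twist": [0,0,0],"travel": [0,0,0],"jaw": 0}
    - {"twist": [0,0,0],"travel": [0,0,0],"jaw": 0}
    - {"twist": [0,0,0],"travel": [0,0,0],"jaw": 0}

```text
time_s: 5.7
ee_pos: [0.4812, -0.37, 0.0543]
tcp_rot: [3.102, 0.496, 0.0]
force: [0.2, 0.3, 0.6]
width: 0.48
```

Call:
step_arm:
  moves:
    - {"twist": [0,0,0],"travel": [0,0,0],"jaw": 0}
    - {"twist": [0,0,0],"travel": [0,0,0],"jaw": 0}

```text
time_s: 5.95
ee_pos: [0.4811, -0.3699, 0.0539]
tcp_rot: [-3.102, -0.496, 0.0]
force: [-0.0, -0.8, -0.4]
width: 0.264
```

```bash
python3 -c "
from look import *
tool()"
```

```text
t 5.95 pos [ 0.4811 -0.3699  0.0539] yaw 0.317 tilt [-0. -0. -1.] F [-0.  -0.8 -0.4] T [0.01 0.03 0.03] w 0.264
```

Call:
step_arm:
  moves:
    - {"twist": [0,0,0],"travel": [0,0,0],"jaw": 0}
    - {"twist": [0,0,0],"travel": [0,0,0],"jaw": 0}
    - {"twist": [0,0,0],"travel": [0,0,0],"jaw": 0}
    - {"twist": [0,0,0],"travel": [0,0,0],"jaw": 0}

```text
time_s: 6.45
ee_pos: [0.4811, -0.3698, 0.0539]
tcp_rot: [-3.102, -0.496, 0.0]
force: [0.6, 0.3, -2.6]
width: 0.149
```

Call:
step_arm:
  moves:
    - {"twist": [0,0,0],"travel": [0,0,-10],"jaw": 0}
    - {"twist": [0,0,0],"travel": [0,0,-30],"jaw": 0}
    - {"twist": [0,0,0],"travel": [0,0,-40],"jaw": 0}
    - {"twist": [0,0,0],"travel": [0,0,-40],"jaw": 0}
    - {"twist": [0,0,0],"travel": [0,0,-40],"jaw": 0}
    - {"twist": [0,0,0],"travel": [0,0,-20],"jaw": 0}

```text
time_s: 7.2
ee_pos: [0.4816, -0.3703, 0.2366]
tcp_rot: [3.1, 0.495, 0.003]
force: [0.5, -0.2, -1.7]
width: 0.152
```

Call:
step_arm:
  moves:
    - {"twist": [0,0,0.12],"travel": [0,0,0],"jaw": 0}
    - {"twist": [0,0,0.12],"travel": [0,0,0],"jaw": 0}
    - {"twist": [0,0,0.12],"travel": [0,0,0],"jaw": 0}
    - {"twist": [0,0,0.122],"travel": [0,0,0],"jaw": 0}
    - {"twist": [0,0,0],"travel": [0,0,0],"jaw": 0}

```text
time_s: 7.82
ee_pos: [0.4808, -0.3696, 0.2334]
tcp_rot: [-3.131, 0.258, 0.001]
force: [1.0, 0.2, -2.2]
width: 0.15
```

```bash
python3 -c "
from look import *
s,R=tool()
d=loc(np.load('p.npy'),[[.0504,0,.18]])[0]-s['ee_pos']; print(R.T@d*1000)"
```

```text
t 7.83 pos [ 0.4808 -0.3696  0.2334] yaw -0.1643 tilt [-8.e-04 -4.e-04 -1.e+00] F [ 1.   0.2 -2.2] T [-0.1   0.03  0.05] w 0.15
[ -26.04884192 -340.24273393   53.59386088]
```

Call:
step_arm:
  moves:
    - {"twist": [0,0,0],"travel": [-2.6,-20,0],"jaw": 0}
    - {"twist": [0,0,0],"travel": [-2.6,-36,0],"jaw": 0}
    - {"twist": [0,0,0],"travel": [-2.6,-38,0],"jaw": 0}
    - {"twist": [0,0,0],"travel": [-2.6,-38,0],"jaw": 0}
    - {"twist": [0,0,0],"travel": [-2.6,-38,0],"jaw": 0}
    - {"twist": [0,0,0],"travel": [-2.6,-38,0],"jaw": 0}
    - {"twist": [0,0,0],"travel": [-2.6,-38,0],"jaw": 0}
    - {"twist": [0,0,0],"travel": [-2.6,-38,0],"jaw": 0}
    - {"twist": [0,0,0],"travel": [-2.6,-36,0],"jaw": 0}
    - {"twist": [0,0,0],"travel": [-2.6,-20,0],"jaw": 0}
    - {"twist": [0,0,0],"travel": [0,0,0],"jaw": 0}
    - {"twist": [0,0,0],"travel": [0,0,0],"jaw": 0}

```text
time_s: 9.32
ee_pos: [0.511, -0.0302, 0.2339]
tcp_rot: [3.131, -0.257, -0.0]
force: [0.3, -0.7, -1.1]
width: 0.147
```

Call:
step_arm:
  moves:
    - {"twist": [0,0,0],"travel": [0,0,20],"jaw": 0}
    - {"twist": [0,0,0],"travel": [0,0,20],"jaw": 0}
    - {"twist": [0,0,0],"travel": [0,0,10],"jaw": 0}
    - {"twist": [0,0,0],"travel": [0,0,0],"jaw": 0}
    - {"twist": [0,0,0],"travel": [0,0,0],"jaw": 0}

```text
time_s: 9.95
ee_pos: [0.5117, -0.0304, 0.1846]
tcp_rot: [3.131, -0.259, 0.001]
force: [0.0, -0.6, -2.4]
width: 0.154
```

Run:
```python
from look import *
s,R=tool()
d=loc(np.load('p.npy'),[[.0504,0,.165]])[0]-s['ee_pos']; print(R.T@d*1000)
a=snapshot("side"); 
o=cv2.resize(a["frame"][110:270,190:390],None,fx=4,fy=3.75,interpolation=cv2.INTER_CUBIC)
cv2.imwrite("pics/s2.png",o[:,:,::-1])
```

```text
t 9.95 pos [ 0.5117 -0.0304  0.1846] yaw -0.1652 tilt [ 9.e-04 -0.e+00 -1.e+00] F [ 0.  -0.6 -2.4] T [-0.08  0.06  0.08] w 0.154
[-1.12472462 -0.58204309 19.60710421]
```

View pics/s2.png

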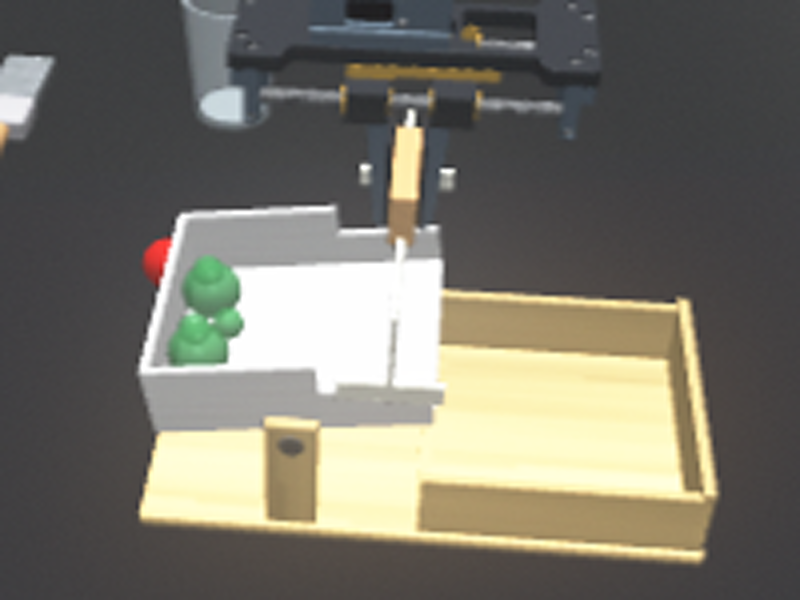

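The card is centred over the low front rim, about 20 mm above it and square to the bowl, so I'm lowering it and pressing.

Call:
step_arm:
  moves:
    - {"twist": [0,0,0],"travel": [-1,0,8],"jaw": 0}
    - {"twist": [0,0,0],"travel": [0,0,7],"jaw": 0}
    - {"twist": [0,0,0],"travel": [0,0,4],"jaw": 0}
    - {"twist": [0,0,0],"travel": [1.2,0,4],"jaw": 0}
    - {"twist": [0,0,0],"travel": [1.7,0,4],"jaw": 0}
    - {"twist": [0,0,0],"travel": [1.7,0,4],"jaw": 0}
    - {"twist": [0,0,0],"travel": [0,0,0],"jaw": 0}

```text
time_s: 10.88
ee_pos: [0.5162, -0.031, 0.1536]
tcp_rot: [3.131, -0.259, 0.004]
force: [-0.1, 0.1, 7.4]
width: 0.153
```

```bash
python3 -c "
from look import *
s,R=tool()"
```

```text
t 10.88 pos [ 0.5162 -0.031   0.1536] yaw -0.165 tilt [ 0.0023 -0.     -1.    ] F [-0.1  0.1  7.4] T [-0.23 -0.15 -0.01] w 0.153
```

Call:
step_arm:
  moves:
    - {"twist": [0,0,0],"travel": [1.6,0,4],"jaw": 0}
    - {"twist": [0,0,0],"travel": [1.3,0,4],"jaw": 0}
    - {"twist": [0,0,0],"travel": [1,0,4],"jaw": 0}
    - {"twist": [0,0,0],"travel": [0,0,1],"jaw": 0}
    - {"twist": [0,0,0],"travel": [0,0,0],"jaw": 0}
    - {"twist": [0,0,0],"travel": [0,0,0],"jaw": 0}
    - {"twist": [0,0,0],"travel": [0,0,0],"jaw": 0}
    - {"twist": [0,0,0],"travel": [0,0,0],"jaw": 0}
    - {"twist": [0,0,0],"travel": [0,0,0],"jaw": 0}
    - {"twist": [0,0,0],"travel": [0,0,0],"jaw": 0}
    - {"twist": [0,0,0],"travel": [0,0,0],"jaw": 0}
    - {"twist": [0,0,0],"travel": [0,0,0],"jaw": 0}

```text
time_s: 12.38
ee_pos: [0.5206, -0.0316, 0.141]
tcp_rot: [3.131, -0.259, 0.006]
force: [3.7, -1.3, 7.4]
width: 0.154
```

Run:
```python
from look import *
tool()
a=snapshot("side"); 
o=cv2.resize(a["frame"][110:270,190:390],None,fx=4,fy=3.75,interpolation=cv2.INTER_CUBIC)
cv2.imwrite("pics/s3.png",o[:,:,::-1])
```

```text
t 12.38 pos [ 0.5206 -0.0316  0.141 ] yaw -0.165 tilt [ 3.8e-03 -2.0e-04 -1.0e+00] F [ 3.7 -1.3  7.4] T [-0.36 -0.7  -0.04] w 0.154
```

View pics/s3.png

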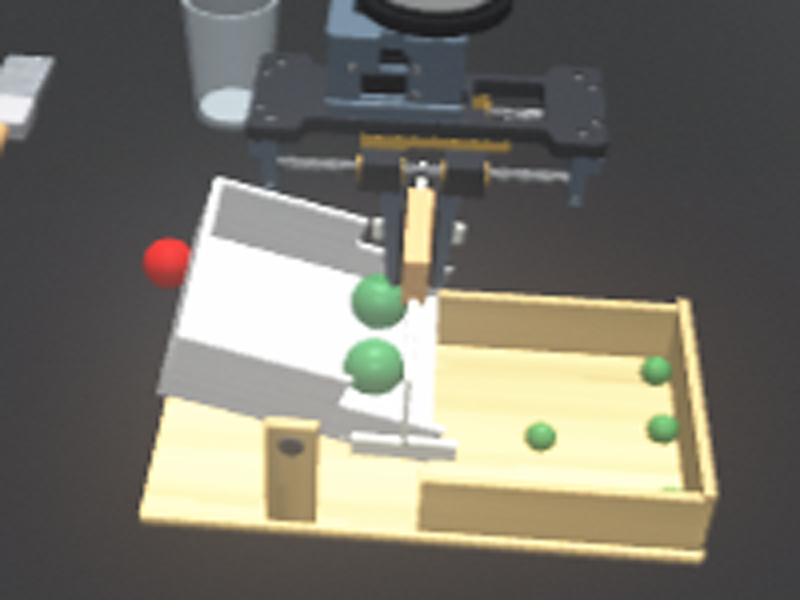

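All four small marbles are in the tray (the fourth shows just over the near wall at (675,490)), and both large ones are held behind the card. I'm letting the bowl come back slowly.

Call:
step_arm:
  moves:
    - {"twist": [0,0,0],"travel": [-1,0,-3],"jaw": 0}
    - {"twist": [0,0,0],"travel": [-1.2,0,-3],"jaw": 0}
    - {"twist": [0,0,0],"travel": [-1.2,0,-3],"jaw": 0}
    - {"twist": [0,0,0],"travel": [-1.2,0,-3],"jaw": 0}
    - {"twist": [0,0,0],"travel": [-1.3,0,-3],"jaw": 0}
    - {"twist": [0,0,0],"travel": [-1.3,0,-3],"jaw": 0}
    - {"twist": [0,0,0],"travel": [-1.3,0,-3],"jaw": 0}
    - {"twist": [0,0,0],"travel": [-1.3,0,-3],"jaw": 0}
    - {"twist": [0,0,0],"travel": [0,0,0],"jaw": 0}
    - {"twist": [0,0,0],"travel": [0,0,0],"jaw": 0}
    - {"twist": [0,0,0],"travel": [0,0,0],"jaw": 0}
    - {"twist": [0,0,0],"travel": [0,0,0],"jaw": 0}

```text
time_s: 13.92
ee_pos: [0.5103, -0.03, 0.1647]
tcp_rot: [3.131, -0.259, 0.004]
force: [3.0, 0.5, 9.3]
width: 0.152
```

Call:
step_arm:
  moves:
    - {"twist": [0,0,0],"travel": [0,0,-5],"jaw": 0}
    - {"twist": [0,0,0],"travel": [0,0,-10],"jaw": 0}
    - {"twist": [0,0,0],"travel": [0,0,-20],"jaw": 0}
    - {"twist": [0,0,0],"travel": [0,0,-30],"jaw": 0}
    - {"twist": [0,0,0],"travel": [0,0,0],"jaw": 0}
    - {"twist": [0,0,0],"travel": [0,0,0],"jaw": 0}

```text
time_s: 14.68
ee_pos: [0.5085, -0.0298, 0.2282]
tcp_rot: [3.131, -0.259, -0.001]
force: [-0.2, -0.7, -3.1]
width: 0.15
```

Run:
```python
from look import *
s,R=tool(); d=np.array([.481,-.370,.23])-s["ee_pos"]; print(R.T@d*1000)
a=snapshot("side"); 
o=cv2.resize(a["frame"][110:270,190:390],None,fx=4,fy=3.75,interpolation=cv2.INTER_CUBIC)
cv2.imwrite("pics/s4.png",o[:,:,::-1])
```

```text
t 14.68 pos [ 0.5085 -0.0298  0.2282] yaw -0.165 tilt [-8.e-04  1.e-04 -1.e+00] F [-0.2 -0.7 -3.1] T [-0.07  0.13 -0.01] w 0.15
[ 28.73019457 340.14747411  -1.76916568]
```

View pics/s4.png

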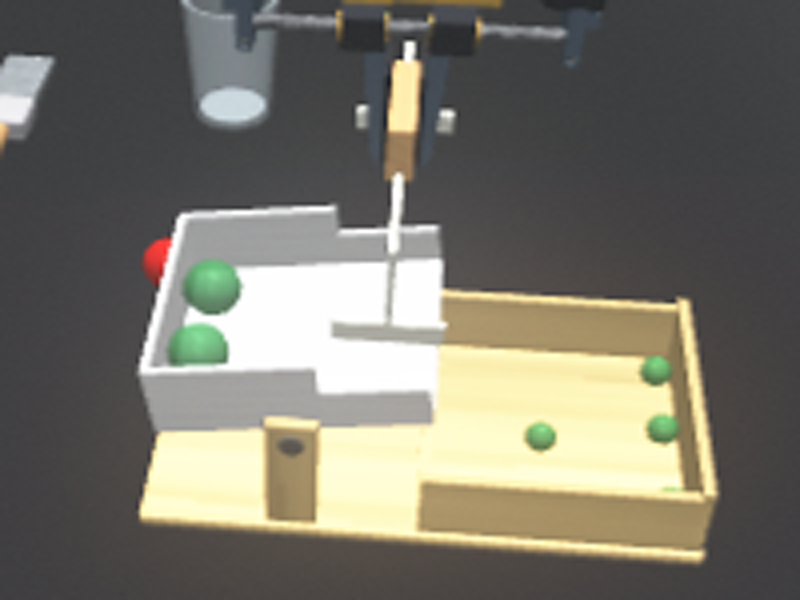

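The bowl is at rest with both large marbles at the back, and the marbles in the tray are lying still. Next I carry the card back to its old place.

Call:
step_arm:
  moves:
    - {"twist": [0,0,0],"travel": [2.9,20,0],"jaw": 0}
    - {"twist": [0,0,0],"travel": [2.9,36,0],"jaw": 0}
    - {"twist": [0,0,0],"travel": [2.9,38,0],"jaw": 0}
    - {"twist": [0,0,0],"travel": [2.9,38,0],"jaw": 0}
    - {"twist": [0,0,0],"travel": [2.9,38,0],"jaw": 0}
    - {"twist": [0,0,0],"travel": [2.9,38,0],"jaw": 0}
    - {"twist": [0,0,0],"travel": [2.9,38,0],"jaw": 0}
    - {"twist": [0,0,0],"travel": [2.9,38,0],"jaw": 0}
    - {"twist": [0,0,0],"travel": [2.9,36,0],"jaw": 0}
    - {"twist": [0,0,0],"travel": [2.6,20,0],"jaw": 0}
    - {"twist": [0,0,0],"travel": [0,0,0],"jaw": 0}

```text
time_s: 16.1
ee_pos: [0.4812, -0.3703, 0.228]
tcp_rot: [-3.13, 0.261, 0.002]
force: [0.7, 0.7, -1.5]
width: 0.15
```

Call:
step_arm:
  moves:
    - {"twist": [0,0,-0.12],"travel": [0,0,0],"jaw": 0}
    - {"twist": [0,0,-0.12],"travel": [0,0,0],"jaw": 0}
    - {"twist": [0,0,-0.12],"travel": [0,0,0],"jaw": 0}
    - {"twist": [0,0,-0.12],"travel": [0,0,0],"jaw": 0}
    - {"twist": [0,0,0],"travel": [0,0,40],"jaw": 0}
    - {"twist": [0,0,0],"travel": [0,0,40],"jaw": 0}
    - {"twist": [0,0,0],"travel": [0,0,40],"jaw": 0}
    - {"twist": [0,0,0],"travel": [0,0,30],"jaw": 0}
    - {"twist": [0,0,0],"travel": [0,0,10],"jaw": 0}
    - {"twist": [0,0,0],"travel": [0,0,0],"jaw": 0}
    - {"twist": [0,0,0],"travel": [0,0,0],"jaw": 0}

```text
time_s: 17.48
ee_pos: [0.4822, -0.3702, 0.0702]
tcp_rot: [3.101, 0.493, 0.002]
force: [0.7, 0.6, -1.7]
width: 0.151
```

Run:
```python
from look import *
s,R=tool(); d=np.array([.481,-.370,.054])-s["ee_pos"]; print(R.T@d*1000)
```

```text
t 17.48 pos [ 0.4822 -0.3702  0.0702] yaw 0.3153 tilt [ 9.0e-04  1.4e-03 -1.0e+00] F [ 0.7  0.6 -1.7] T [-0.04 -0.02  0.  ] w 0.151
[-1.11163335 -0.56343131 16.21918518]
```

Call:
step_arm:
  moves:
    - {"twist": [0,0,0],"travel": [0,0,6],"jaw": 0}
    - {"twist": [0,0,0],"travel": [0,0,4],"jaw": 0}
    - {"twist": [0,0,0],"travel": [0,0,3],"jaw": 0}
    - {"twist": [0,0,0],"travel": [0,0,2],"jaw": 0}
    - {"twist": [0,0,0],"travel": [0,0,0],"jaw": 0}

```text
time_s: 18.1
ee_pos: [0.4815, -0.3699, 0.0539]
tcp_rot: [-3.103, -0.493, 0.0]
force: [0.8, -0.4, -2.0]
width: 0.151
```

Call:
step_arm:
  moves:
    - {"twist": [0,0,0],"travel": [0,0,1],"jaw": 0}
    - {"twist": [0,0,0],"travel": [0,0,0],"jaw": 0}

```text
time_s: 18.35
ee_pos: [0.4816, -0.37, 0.0537]
tcp_rot: [-3.103, -0.493, 0.0]
force: [-4.6, 3.0, 12.5]
width: 0.151
```

The card is on the bench, so I'm releasing it and rising straight up.

Call:
step_arm:
  moves:
    - {"twist": [0,0,0],"travel": [0,0,0],"jaw": 0.25}
    - {"twist": [0,0,0],"travel": [0,0,0],"jaw": 0.5}
    - {"twist": [0,0,0],"travel": [0,0,0],"jaw": 1}
    - {"twist": [0,0,0],"travel": [0,0,0],"jaw": 1}
    - {"twist": [0,0,0],"travel": [0,0,0],"jaw": 1}
    - {"twist": [0,0,0],"travel": [0,0,0],"jaw": 1}
    - {"twist": [0,0,0],"travel": [0,0,0],"jaw": 1}
    - {"twist": [0,0,0],"travel": [0,0,0],"jaw": 1}

```text
time_s: 19.35
ee_pos: [0.4815, -0.3699, 0.0529]
tcp_rot: [-3.103, -0.493, 0.0]
force: [0.1, -0.3, 1.0]
width: 0.985
```

Call:
step_arm:
  moves:
    - {"twist": [0,0,0],"travel": [0,0,-10],"jaw": 1}
    - {"twist": [0,0,0],"travel": [0,0,-30],"jaw": 1}
    - {"twist": [0,0,0],"travel": [0,0,-50],"jaw": 1}
    - {"twist": [0,0,0],"travel": [0,0,-50],"jaw": 1}
    - {"twist": [0,0,0],"travel": [0,0,-50],"jaw": 1}
    - {"twist": [0,0,0],"travel": [0,0,0],"jaw": 1}
    - {"twist": [0,0,0],"travel": [0,0,0],"jaw": 1}

```text
time_s: 20.23
ee_pos: [0.4813, -0.3697, 0.2429]
tcp_rot: [3.103, 0.493, 0.0]
force: [-0.1, -1.1, -0.3]
width: 0.998
```

Run:
```python
from look import *
tool()
w=snapshot("wrist"); a=snapshot("side")
o=np.zeros((600,800,3),np.uint8)
o[:384,:512]=a["frame"]; o[384:,:400]=cv2.resize(w["frame"],(400,300))[:216]
o[384:600,410:770]=cv2.resize(a["frame"][160:264,220:380],(360,216)); 
cv2.imwrite("pics/s5.png",o[:,:,::-1])
```

```text
t 20.23 pos [ 0.4813 -0.3697  0.2429] yaw 0.315 tilt [ 0.e+00  1.e-04 -1.e+00] F [-0.1 -1.1 -0.3] T [-0.05  0.11  0.05] w 0.998
```

View pics/s5.png

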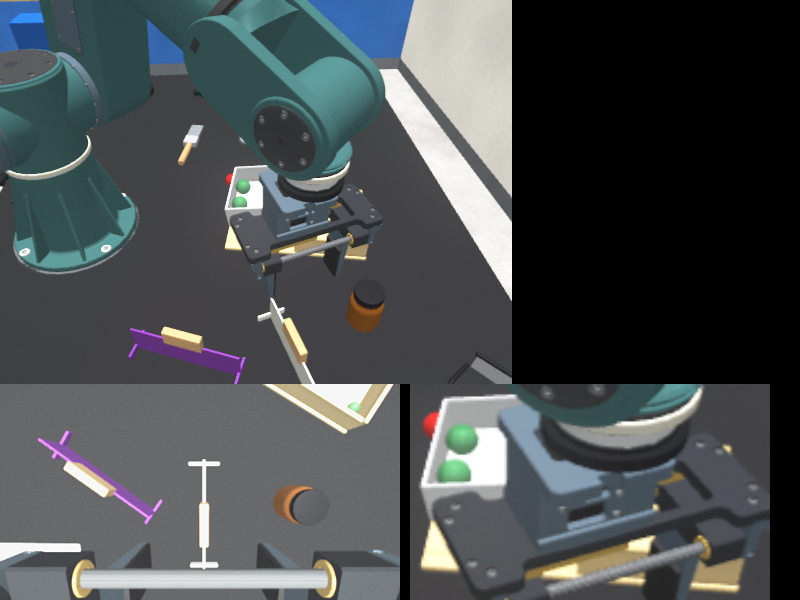

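The card is standing upright in its old place, with the jar and brush unmoved. Both large marbles are in the resting bowl, and the fourth small marble shows in the tray corner in the wrist view. I'm handing in.

```bash
python3 -c "
from cell import *
print(hand_in())"
```

```text
the job is handed in; nothing more can be done
None
```

The pour worked and I handed the job in at about 20 s of the 56 s allowed; the hand-in reports no verdict.

I took the white card by its grip and pressed it on the bowl's low front rim until the bowl tipped to about 0.42 rad, estimated from the card's drop. The press force read about 7–8 N. I let the bowl come back slowly and stood the card on the bench where it had been.

What the last checks showed:
- **Small marbles:** after the pour, all four were in the tray. The fourth was mostly hidden behind the near tray wall in the side view; the wrist view later showed a marble in a tray corner, which I take to be that one.
- **Large marbles and bowl:** both large marbles lay at the back of the bowl. The bowl looked back at rest; I judged that by eye and did not measure its angle.
- **Card:** it stands upright and free, and the gripper is open well above it.
- **Bystanders:** the jar and brush had not visibly moved. The arm hid the tumbler in the last picture, but it was in place in the one before and the arm did not go near it afterwards.
- **Tray:** the arm also hid most of the tray in the final side view, so I last saw the other three small marbles before I carried the card back.

No check failed or disagreed. My first move calls were refused because each row needs all three keys, and nothing moved.

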